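# Vent and open the desiccator and bring the tub to the balance

## Robot

A 7-joint arm with a two-finger parallel gripper is mounted at the origin on a cart in front of the work surface, level with it; the furniture and walls round the work are solid. World frame = base frame: x ahead of the robot, y to its left, z up, the work surface at z = 0. Lengths are in m, angles in rad, forces in N, time in s.
With the tool pointing down it reaches from about 0.35 to 0.9 m from the base axis. Payload 8.1 kg.
Tool frame: the origin (TCP) lies midway between the tips of the shut fingers; the grasp point (between the pads) lies arm.grasp_offset behind it (arm.grasp_offset is the distance from the TCP to the grasp point, in m); z points along the fingers, y is the line along which they close (so a half turn about z gives the same grasp; the last joint's range is limited). The gripper opens to 92 mm and grips with 3 to 60 N. Pads are 19 mm wide; open, the fingers measure 130 mm over their backs; the gripper's body (75 mm by 190 mm) begins 47 mm behind the grasp point.
Start: joints at [-1.447, 0.434, 0.025, 1.573, -0.012, 1.134, -0.075], TCP at [0.141, 0.609, 0.227] pointing down, gripper open.
Joint ranges: [-2.62, 2.62], [-0.44, 2.09], [-1.27, 1.32], [0.08, 2.57], [-1.32, 4.46], [0.12, 2], [-2.74, 2.74]. Speed limits (rad/s): [2.22, 2.22, 3.01, 3.01, 3.14, 3.14, 3.14].

## Interface

Orientations are given as a rotation vector (axis times angle).
In Python, from cell import observe, imaging, arm gives the robot as it stands.
- The arm moves only by the tool apply_moves, never from a script. Its argument "commands" is a list of rows, each a list of 5 numbers: the opening in per cent of the stroke, from 0 (shut) to 100 (fully open), then the shift along the world's x, y, z in units of 0.06 m (1.0 is 0.06 m), then the turn about the world's z in units of 0.5 rad (1.0 is 0.5 rad). A call has 1 to 12 rows; each row shifts and turns the commanded pose from where the row before left it; what a row does not reach is not made up. A row lasts 1/8 s, in which the tool goes at most 62.5 mm and 10.7 degrees, less where a joint would pass 70% of its speed; a pose out of reach is approached as far as the arm can. A call with a number of a shift or a turn outside -1 to 1 is refused whole. A call with a gripper value outside its range is refused whole. The fingers move at their own pace and stop on an object; "newtons" is the grip in N (left out, the last holds). Time passes only in rows, so rows that do not move let the fingers close. It gives the time, the measured TCP pose, the force, the opening and the grip force at its end, in the units of the state.
- observe(): the state, without advancing time (a new reading comes with each control period).
- imaging.get_image(name): name is "scene" or "top" or "wrist"; returns (picture, depth): 384x512x3 uint8, red, green, blue; 384x512 float32, m along the optical axis (not along the pixel's ray), 0 where there is no reading.
- imaging.camera_params(name): a dict with "camera_matrix" (3x3 intrinsics, pixels), "origin" and "rotation" of the camera in the world; the wrist camera has in their place "tool_from_camera" (4x4, takes a point from camera to tool coordinates, whose origin is the TCP and whose axes are the flange's). Camera axes: x right, y up, looking along -z (the intrinsics and any distortion apply to the point x, -y, -z); pixel columns grow to the right and rows downward; lengths in m; the calibration is good to about 2 mm. A picture is of the moment at which its call begins: read the wrist's pose just before it. camera_params takes no time and is no camera call.
- arm.sign_off(): hands the job in; it is judged then, once.
The state is a dict: "clock": time; "joints": joint angles; "dq": joint speeds; "joint_efforts": joint torques, N m; "position": TCP position; "ee_rot": TCP orientation; "force": force on the tool from outside, world axes, zero at the start; "ft_torque": the same for the moment, N m; "width": opening from 0.0 (shut) to 1.0 (fully open); "gripper_force": force on a finger pad.
Only numpy, scipy, OpenCV 4.12 (cv2) and the standard library are available. Lean on these libraries where they do the work, as an engineer would, in place of code of your own. Each camera call takes 0.05 s, during which the arm holds its last target. There are 200 camera calls.

## Task

The tub stored in the vacuum desiccator is to be weighed. With the lid still on, press the sprung vent cap at the desiccator's side fully down and hold it for about a second to let the air in; then lift the lid off by its knob, straight up until it is clear of the tub inside, and set it down gently, knob up and flat, on the floor of the clean white tray. Then take the tub out and stand it gently upright in the middle of the balance's round pan, without disturbing the flask, beaker and timer behind.

Things in the scene. Friction and masses are not known exactly. Their poses are not given: they have to be found in the camera images.
- desiccator: small vacuum desiccator base, fixed: white round pot, 110 mm in diameter at the rim (123 mm at a collar below it), 100 mm high, wall 5 mm, open at the top; inside, a white drilled plate, its top 45 mm above the bench, carries the tub. Origin: centre of its underside, z up. The side arm with the vent valve points along its -x axis.
- vent_cap (a joint): travel of the sprung vent cap, m: 0 = up (closed), grows as it is pressed straight down to 0.008 = fully down; the spring needs 2.4 N at the start and about 7 N fully down and pushes it up again
- vent_top (a point): centre of the top of the vent cap: a black mushroom button 33 mm in diameter, standing upright on a steel valve body 100 mm from the desiccator's axis; its top is 123 mm above the bench when up
- lid: loose lid, 0.22 kg: white ring 124 mm in diameter, clear dome, black knob. Origin: centre of the ring's lower edge; z up. Skirt 10 mm deep, 2 mm play round the rim; dome 110 mm wide up to 60 mm; knob on the axis, 35 mm in diameter from 82 to 93 mm, top at 99 mm, narrow neck below. Seated, its origin is 90 mm above the bench; hollow: it must rise 50 mm to clear the tub sideways.
- tub: white screw-topped plastic tub, about 0.12 kg, standing on the drilled plate in the desiccator: body 62 mm in diameter up to 68 mm, cap 54 mm in diameter from 68 to 88 mm (the top). Origin: centre of its underside; z up. In the desiccator its origin is 45 mm above the bench, so the cap stands wholly above the pot's rim
- tray: clean flat white tray, fixed, 198 mm along its x and 268 mm along its y, rim 15 mm high, floor about 2 to 5 mm above the bench and level over about 150 mm in x by 228 mm in y about the centre. Origin: centre of its underside; z up
- balance: bench balance, fixed: white housing about 200 mm deep (x) by 160 mm wide (y), 60 mm high, with a grey sloping keypad with a display at its front (-x) and a round steel pan on top. Origin: centre of its underside; z up
- pan (a point): centre of the top face of the balance's pan: steel disc 116 mm in diameter, its top 73 mm above the bench
- flask: bystander: conical glass flask with a rod, 63 mm wide, 140 mm high, behind the work; origin: centre of its underside
- beaker: bystander: glass beaker 70 mm wide, 88 mm high, behind the work; origin: centre of its underside
- timer: bystander: white bench timer 62x62x21 mm, behind the work; origin: centre of its underside

How it is judged:
On the way, in this order (a step that is already met when the one before it is completed fails the run):
1. the vent cap is held fully down with the lid still on (value of joint vent_cap above 0.006 m and z of lid in the frame of desiccator below 0.094 m and horizontal distance between lid and desiccator below 0.008 m), for 0.4 s.
2. the lid stands released, flat and knob up, on the tray's floor, the tub still in the desiccator (x of lid in the frame of tray between -0.035 and 0.035 m and y of lid in the frame of tray between -0.07 and 0.07 m and height (world z) of lid below 0.01 m and angle between lid's own z axis and vertical below 0.06 rad and contact force between the fingers and lid below 0.3 N and horizontal distance between tub and desiccator below 0.03 m), for 0.3 s.
At the end, for the whole second after the job is handed in: Lid at rest, knob up and flat (0.06 rad) on the tray's floor, its centre within 35 mm (tray's x) and 70 mm (tray's y) of the tray's; tub at rest and upright (0.05 rad) on the balance's pan, within 25 mm of its centre; vent cap up again (x of lid in the frame of tray between -0.035 and 0.035 m and y of lid in the frame of tray between -0.07 and 0.07 m and height (world z) of lid below 0.01 m and angle between lid's own z axis and vertical below 0.06 rad and horizontal distance between tub and pan below 0.025 m and z of tub in the frame of balance between 0.068 and 0.078 m and angle between tub's own z axis and vertical below 0.05 rad and linear speed of each of lid, tub below 0.02 m/s and angular speed of each of lid, tub below 0.2 rad/s and value of joint vent_cap below 0.002 m); the robot touches nothing.
It fails at once if the tub or the lid is tipped over (angle between tub's own z axis and vertical above 0.5 rad or angle between lid's own z axis and vertical above 0.6 rad).
It fails at once if the lid or the tub is dropped (falls freely, untouched by the fingers, faster than 0.4 m/s) ((linear speed of lid above 0.4 m/s and contact force between the fingers and lid below 0.1 N) or (linear speed of tub above 0.4 m/s and contact force between the fingers and tub below 0.1 N)).
It fails at once if the balance is overloaded (over 60 N on it) (contact force between any of tub, the arm, the fingers and balance above 60 N).
It fails at once if the flask, beaker or timer is pushed away by more than 30 mm (distance of any of flask, beaker, timer from where it was at the start of the episode above 0.03 m).
It also fails if it takes over 59 s, if anything falls off the work surface, if the arm or the gripper's body presses on something with over 40 N, if the wrist force passes 120 N, or if a joint passes its speed limit or range.

## Working session

There is one attempt and no reset: what is moved stays moved. The work goes in short steps, Python scripts to look and compute and a tool call to move; the robot and the scene stay as the last step left them, time stands still between calls to the robot, and variables do not carry over. Pictures are saved under pics/ and viewed, at most 10 in all, crops included, and the job is handed in when it is done.

Besides the shell and the picture viewer there is one more tool, called after ">>>" as name(argument=value, ...) on one line, values as JSON. apply_moves: Moves the arm, as the interface text tells. Its arguments: {"type":"object","properties":{"commands":{"type":"array"},"newtons":{"type":"number"}},"required":["commands"]}

```bash
ls; mkdir -p pics; cat > h.py <<'E'
import numpy as np, cv2
from cell import observe, imaging, arm
def cloud(name):
    img,d=imaging.get_image(name); p=imaging.camera_params(name)
    K=np.array(p["camera_matrix"]); v,u=np.mgrid[0:d.shape[0],0:d.shape[1]]
    X=np.stack([(u-K[0,2])/K[0,0]*d,-(v-K[1,2])/K[1,1]*d,-d],-1)
    return img,d,X@np.array(p["rotation"]).T+np.array(p["origin"])
E
python3 - <<'E'
from h import *
s=observe();print(s, arm.grasp_offset)
for n in("scene","top"):
    img,d,P=cloud(n); np.savez(f"{n}.npz",img=img,d=d,P=P)
    cv2.imwrite(f"pics/{n}.png",cv2.resize(img[:,:,::-1],(800,600)))
    p=imaging.camera_params(n);print(n,p)
E
```

```text
pics
{'clock': 0.0, 'joints': array([-1.44661549,  0.43522235,  0.02496526,  1.5740849 , -0.0115885 ,
        1.13397727, -0.07510262]), 'dq': array([-2.00693630e-04, -4.54663405e-04,  1.09955491e-03,  9.69578045e-04,
        3.04095108e-04, -9.12037211e-05,  3.20081335e-04]), 'joint_efforts': array([-4.54718411e-04, -6.67854881e+01,  9.84954759e-01, -3.14470696e+01,
       -6.04967074e-02,  4.26859839e-02,  1.69590294e-04]), 'position': array([0.14046844, 0.60849883, 0.22594999]), 'ee_rot': array([-3.5555477e-01, -3.1213792e+00,  2.4297631e-03]), 'force': array([ 0.33269701,  0.19388538, -0.36868103]), 'ft_torque': array([-0.023544  , -0.01537025,  0.001917  ]), 'gripper_force': 0.0, 'width': 0.9968054806090761} 0.0188Traceback (most recent call last):
  File "<stdin>", line 4, in <module>
  File "h.py", line 7, in cloud
    return img,d,X@np.array(p["rotation"]).T+np.array(p["origin"])
                 ~~~~~~~~~~~~~~~~~~~~~~~~~~~^~~~~~~~~~~~~~~~~~~~~~
ValueError: operands could not be broadcast together with shapes (384,512) (3,)
```

```bash
sed -i 's/np.array(p\["rotation"\]).T/cv2.Rodrigues(np.array(p["rotation"],float))[0].T/' h.py
python3 - <<'E'
from h import *
for n in("scene","top"):
    img,d,P=cloud(n); np.savez(f"{n}.npz",img=img,d=d,P=P)
    cv2.imwrite(f"pics/{n}.png",cv2.resize(img[:,:,::-1],(800,600)))
    p=imaging.camera_params(n);print(n,p)
print(imaging.camera_params("wrist"))
E
```

```text
scene {'camera_matrix': array([[372.12499838,   0.        , 258.42955992],
       [  0.        , 372.12499838, 190.38822703],
       [  0.        ,   0.        ,   1.        ]]), 'origin': array([0.27293432, 0.68500364, 0.84853776]), 'rotation': array([ 0.23038772, -0.97250129, -2.46862229])}
top {'camera_matrix': array([[382.83497986,   0.        , 248.82987525],
       [  0.        , 382.83497986, 189.90208542],
       [  0.        ,   0.        ,   1.        ]]), 'origin': array([0.41553184, 0.06841205, 1.27668389]), 'rotation': array([ 0.13489269, -0.0928229 , -1.59008239])}
{'camera_matrix': array([[278.07127469,   0.        , 252.48728203],
       [  0.        , 278.07127469, 190.88644108],
       [  0.        ,   0.        ,   1.        ]]), 'tool_from_camera': array([[-3.80511489e-04,  9.57168885e-01,  2.89529931e-01,
         7.80905929e-02],
       [ 9.99999382e-01,  6.66552897e-04, -8.89346531e-04,
         8.98332735e-04],
       [-1.04424184e-03,  2.89529414e-01, -9.57168547e-01,
        -1.57864386e-01],
       [ 0.00000000e+00,  0.00000000e+00,  0.00000000e+00,
         1.00000000e+00]])}
```

View pics/top.png

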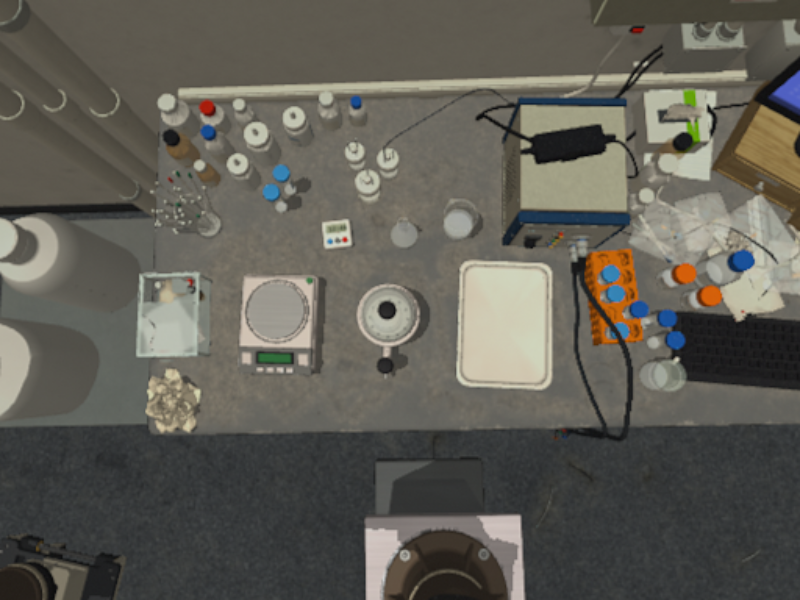

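View pics/scene.png

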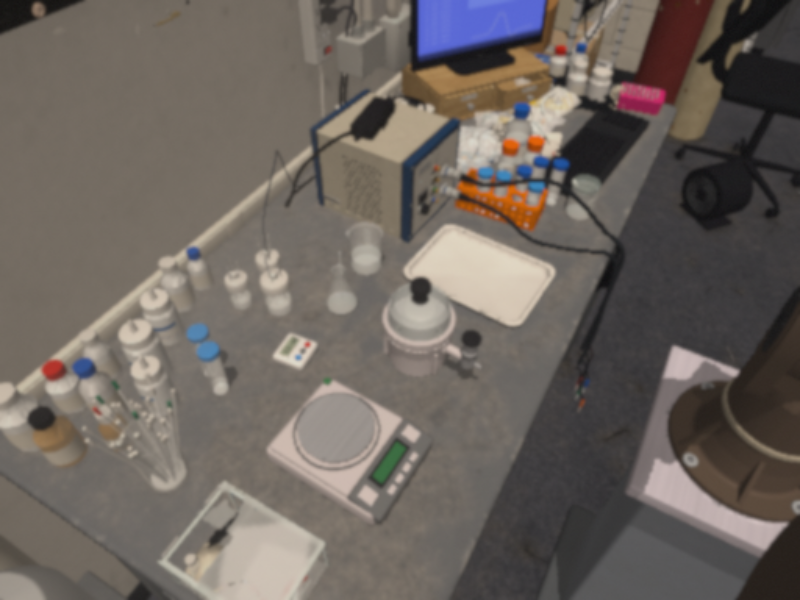

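Top view (800x600 px): knob at (387,310), vent cap at (385,366), pan at (277,310), tray from (457,262) to (553,388). The flask (404,234), beaker (459,220) and timer (337,234) are behind.

```bash
python3 - <<'E'
from h import *
z=np.load("top.npz"); img,d,P=z["img"],z["d"],z["P"]
p=imaging.camera_params("top");K=p["camera_matrix"];R=cv2.Rodrigues(p["rotation"])[0];o=p["origin"]
def at(u,v,h):
    u/=1.5625;v/=1.5625
    r=R@np.array([(u-K[0,2])/K[0,0],-(v-K[1,2])/K[1,1],-1]); return o+r*(h-o[2])/r[2]
for n,u,v,h in[("knob",387,310,.189),("vent",385,366,.123),("pan",277,310,.073),("t1",457,262,.015),("t2",553,262,.015),("t3",553,388,.015),("t4",457,388,.015),("flask",404,234,.03),("beaker",459,220,.088),("timer",337,234,.021)]:
    print(n,at(u,v,h).round(4),P[int(v/1.5625),int(u/1.5625)].round(4))
def box(c,r,z0,z1):
    m=(np.hypot(P[...,0]-c[0],P[...,1]-c[1])<r)&(P[...,2]>z0)&(P[...,2]<z1); Q=P[m]; 
    if not len(Q): print("none");return
    c,r=cv2.minEnclosingCircle(Q[:,:2].astype(np.float32)); print(m.sum(),Q.mean(0).round(4),np.array(c).round(4),r)
k=at(387,310,.189);v=at(385,366,.123);pn=at(277,310,.073)
box(k,.04,.18,.21); box(k,.08,.09,.11); box(v,.03,.115,.135); box(pn,.08,.069,.08)
m=(np.abs(P[...,0]-at(505,325,.015)[0])<.12)&(np.abs(P[...,1]-at(505,325,.015)[1])<.16)&(P[...,2]>.012)&(P[...,2]<.03)
print(cv2.minAreaRect(P[m][:,:2].astype(np.float32)))
E
```

```text
knob [0.5497 0.0997 0.189 ] [0.5506 0.1015 0.1912]
vent [0.4498 0.1076 0.123 ] [0.4506 0.1088 0.1208]
pan [0.5694 0.3273 0.073 ] [0.5704 0.3277 0.0751]
t1 [ 0.6712 -0.0474  0.015 ] [ 0.6765 -0.0472  0.0007]
t2 [ 0.6659 -0.2516  0.015 ] [ 0.671  -0.2522  0.0012]
t3 [ 0.4004 -0.2358  0.015 ] [ 0.4013 -0.2359  0.0025]
t4 [ 0.4044 -0.0376  0.015 ] [ 0.4053 -0.0376 -0.0025]
flask [0.7321 0.0646 0.03  ] [0.726  0.0665 0.0643]
beaker [ 0.7436 -0.048   0.088 ] [ 0.7631 -0.0515  0.0273]
timer [0.7384 0.2093 0.021 ] [0.7418 0.2118 0.0183]
114 [0.5524 0.1022 0.1872] [0.5528 0.1024] 0.017618589103221893
254 [0.5448 0.1023 0.105 ] [0.5533 0.1024] 0.062187179923057556
94 [0.4534 0.1091 0.1219] [0.4537 0.1089] 0.016257790848612785
979 [0.5706 0.332  0.0736] [0.5665 0.3311] 0.062345221638679504
((0.5324965715408325, -0.1698358952999115), (0.2642679214477539, 0.23905079066753387), 89.46280670166016)
```

>>> apply_moves(commands=[[0,0.2,-0.3,0.1,0],[0,0.45,-0.7,0.1,0],[0,0.45,-0.7,0.1,0],[0,0.45,-0.7,0.1,0],[0,0.45,-0.7,0,0],[0,0.45,-0.7,0,0],[0,0.45,-0.7,0,0],[0,0.45,-0.7,0,0],[0,0.45,-0.7,0,0],[0,0.45,-0.7,0,0],[0,0.45,-0.7,0,0],[0,0.2,-0.3,0,0]], newtons=20)

```text
clock: 1.65
position: [0.4354, 0.1489, 0.2512]
ee_rot: [0.363, 3.12, 0.0]
force: [-0.3, 0.6, -0.2]
width: 0.004
gripper_force: 0.0
```

>>> apply_moves(commands=[[0,0,-0.2,0,0],[0,0,0,0,0]])

```text
clock: 1.9
position: [0.4338, 0.1402, 0.2508]
ee_rot: [-0.358, -3.121, -0.0]
force: [-0.4, 0.0, -0.1]
width: 0.005
gripper_force: 0.0
```

```bash
cat >> h.py <<'E'
def wcloud():
    s=observe(); img,d=imaging.get_image("wrist"); p=imaging.camera_params("wrist"); K=p["camera_matrix"]
    v,u=np.mgrid[0:384,0:512]; X=np.stack([(u-K[0,2])/K[0,0]*d,-(v-K[1,2])/K[1,1]*d,-d],-1)
    T=p["tool_from_camera"]; R=cv2.Rodrigues(s["ee_rot"])[0]
    return s,img,d,(X@T[:3,:3].T+T[:3,3])@R.T+s["position"]
def circ(P,d,c,r,z0,z1):
    m=(np.hypot(P[...,0]-c[0],P[...,1]-c[1])<r)&(P[...,2]>z0)&(P[...,2]<z1)&(d>0); Q=P[m]
    if len(Q)<5: print("none");return
    c,r=cv2.minEnclosingCircle(Q[:,:2].astype(np.float32)); print(m.sum(),Q.mean(0).round(4),np.array(c).round(4),round(r,4))
E
python3 - <<'E'
from h import *
s,img,d,P=wcloud(); print(s["position"],s["ee_rot"],s["width"],s["force"],s["clock"])
np.savez("w1.npz",img=img,d=d,P=P); cv2.imwrite("pics/w1.png",img[:,:,::-1])
circ(P,d,(.4535,.109),.03,.115,.135); circ(P,d,(.552,.102),.035,.18,.2)
E
```

```text
[0.4338297  0.14015663 0.25080749] [-3.57518252e-01 -3.12074166e+00 -3.01805808e-04] 0.005000009060591108 [-0.44616323  0.04249882 -0.05326083] 1.9
646 [0.4527 0.1097 0.1212] [0.4542 0.1091] 0.0165
22 [0.5424 0.1136 0.1824] [0.543  0.1144] 0.0041
```

View pics/w1.png

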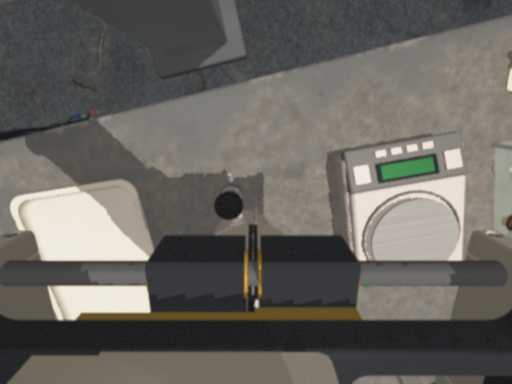

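Wrist view: the black vent cap at (229,205) agrees with (0.454, 0.109). Next I move above it and descend.

>>> apply_moves(commands=[[0,0.2,-0.3,-0.2,0],[0,0.14,-0.22,-0.4,0],[0,0,0,-0.5,0],[0,0,0,-0.5,0],[0,0,0,-0.3,0],[0,0,0,0,0]])

```text
clock: 2.7
position: [0.4536, 0.1107, 0.1357]
ee_rot: [-0.352, -3.119, 0.002]
force: [0.0, -0.6, 0.8]
width: 0.005
gripper_force: 0.0
```

>>> apply_moves(commands=[[0,0,-0.02,-0.12,0],[0,0,0,-0.1,0],[0,0,0,-0.1,0],[0,0,0,-0.03,0],[0,0,0,0,0]])

```text
clock: 3.32
position: [0.4553, 0.1089, 0.116]
ee_rot: [0.356, 3.121, 0.001]
force: [-1.6, 0.4, 5.5]
width: 0.003
gripper_force: 3.2
```

>>> apply_moves(commands=[[0,0,0,-0.03,0],[0,0,0,-0.03,0],[0,0,0,0,0]])

```text
clock: 3.7
position: [0.4555, 0.109, 0.1144]
ee_rot: [0.356, 3.12, 0.003]
force: [-10.7, -2.3, 37.0]
width: 0.005
gripper_force: 18.7
```

>>> apply_moves(commands=[[0,0,0,0.015,0],[0,0,0,0,0],[0,0,0,0,0],[0,0,0,0,0],[0,0,0,0,0],[0,0,0,0,0],[0,0,0,0,0],[0,0,0,0,0]])

```text
clock: 4.7
position: [0.4554, 0.1089, 0.1146]
ee_rot: [0.356, 3.12, 0.003]
force: [-6.5, -1.4, 26.0]
width: 0.002
gripper_force: 12.7
```

>>> apply_moves(commands=[[0,0,0,0.2,0],[0,0,0,0.6,0],[60,0,0,0.9,0],[60,0,0,0.7,0],[60,0.3,-0.05,0,0],[60,0,0,0,0],[60,0,0,0,0]])

```text
clock: 5.58
position: [0.4721, 0.1052, 0.2557]
ee_rot: [-0.356, -3.119, 0.002]
force: [1.4, 0.5, -0.4]
width: 0.499
gripper_force: 0.0
```

```bash
python3 - <<'E'
from h import *
s,img,d,P=wcloud(); print(s["position"],s["ee_rot"],s["width"],s["force"],s["clock"])
np.savez("w2.npz",img=img,d=d,P=P); cv2.imwrite("pics/w2.png",img[:,:,::-1])
circ(P,d,(.4535,.109),.03,.115,.135); circ(P,d,(.552,.102),.035,.18,.2)
for r in(.022,.03,.038,.046,.054):
    m=(abs(np.hypot(P[...,0]-.5525,P[...,1]-.1024)-r)<.004)&(d>0)&(P[...,2]<.2); print(r,np.percentile(P[m][:,2],[50,90,98]).round(3) if m.any() else 0)
E
```

```text
[0.47208411 0.10524653 0.25565893] [-3.56070914e-01 -3.11888449e+00  2.31113650e-03] 0.4993757363319947 [ 1.4298041   0.48523432 -0.42784613] 5.575
703 [0.4532 0.1091 0.1212] [0.454  0.1088] 0.0164
233 [0.5611 0.0995 0.1876] [0.5596 0.1003] 0.0155
0.022 [0.15  0.151 0.151]
0.03 [0.149 0.15  0.151]
0.038 [0.147 0.148 0.149]
0.046 [0.14  0.145 0.146]
0.054 [0.105 0.132 0.136]
```

View pics/w2.png

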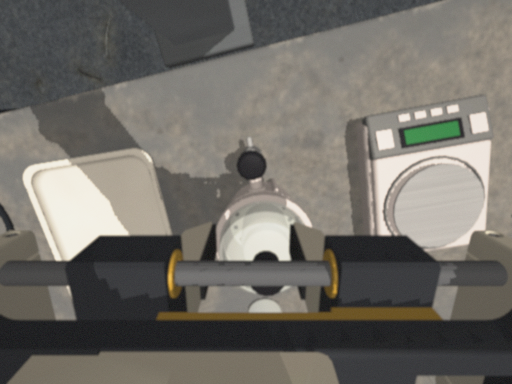

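>>> apply_moves(commands=[[70,0.5,-0.02,0,0],[70,0.5,-0.02,0,0],[70,0.35,0,0,0],[70,0,0,-0.4,0],[70,0,0,-0.4,0],[70,0,0,-0.3,0],[70,0,0,-0.2,0],[70,0,0,0,0],[70,0,0,0,0]])

```text
clock: 6.75
position: [0.5543, 0.1032, 0.1796]
ee_rot: [0.356, 3.121, 0.0]
force: [0.0, -0.3, -0.6]
width: 0.701
gripper_force: 0.0
```

>>> apply_moves(commands=[[70,-0.02,0,-0.15,0],[70,0,0,-0.15,0],[70,0,0,0,0],[30,0,0,0,0],[30,0,0,0,0],[20,0,0,0,0],[20,0,0,0,0],[20,0,0,0,0],[20,0,0,0,0]], newtons=25)

```text
clock: 7.88
position: [0.5528, 0.1026, 0.1612]
ee_rot: [0.356, 3.121, -0.001]
force: [-2.3, -3.6, 3.1]
width: 0.364
gripper_force: 25.0
```

>>> apply_moves(commands=[[20,0,0,0.05,0],[20,0,0,0.1,0],[20,0,0,0.15,0],[20,0,0,0.2,0],[20,0,0,0.25,0],[20,0,0,0.25,0],[20,0,0,0.2,0],[20,0,0,0.1,0],[20,0,0,0.05,0],[20,0,0,0,0],[20,0,0,0,0]])

```text
clock: 9.25
position: [0.5525, 0.1032, 0.2416]
ee_rot: [-0.355, -3.121, 0.001]
force: [0.9, 0.6, -2.3]
width: 0.361
gripper_force: 25.0
```

>>> apply_moves(commands=[[20,0,-0.1,0,0],[20,0,-0.25,0,0],[20,-0.03,-0.4,0,0],[20,-0.05,-0.5,0,0],[20,-0.05,-0.55,0,0],[20,-0.05,-0.55,0,0],[20,-0.05,-0.5,0,0],[20,-0.05,-0.5,0,0],[20,0,-0.4,0,0],[20,0,-0.25,0,0],[20,0,-0.1,0,0],[20,0,0,0,0]])

```text
clock: 10.75
position: [0.5359, -0.1427, 0.2419]
ee_rot: [-0.356, -3.121, -0.0]
force: [-0.0, 0.4, -2.0]
width: 0.366
gripper_force: 25.0
```

```bash
python3 - <<'E'
from h import *
s=observe(); print(s["position"],s["force"],s["width"])
img,d,P=cloud("top"); cv2.imwrite("pics/top2.png",cv2.resize(img[150:300,150:400,::-1],(750,450)))
circ(P,d,(.5525,.102),.035,.125,.145)
E
```

```text
[ 0.53593643 -0.14265493  0.2419436 ] [-0.01611063  0.43402049 -2.02021059] 0.3662169188724391
251 [0.5506 0.1049 0.1333] [0.5508 0.1049] 0.0269
```

View pics/top2.png

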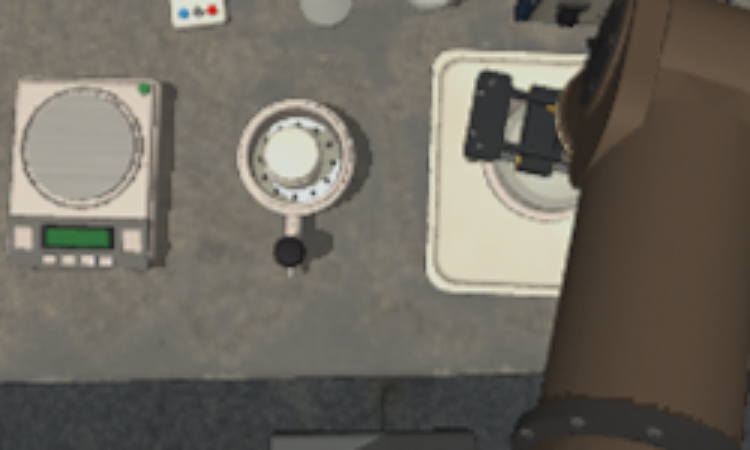

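The crop shows the tub's cap at about (290,155), its centre at (0.551, 0.105), and the lid held over the tray. Lowering the lid.

>>> apply_moves(commands=[[20,0,0,-0.1,0],[20,0,0,-0.25,0],[20,0,0,-0.4,0],[20,0,0,-0.45,0],[20,0,0,-0.45,0],[20,0,0,-0.4,0],[20,0,0,-0.3,0],[20,0,0,-0.15,0],[20,0,0,-0.08,0],[20,0,0,0,0],[20,0,0,0,0]])

```text
clock: 12.18
position: [0.5364, -0.1429, 0.0878]
ee_rot: [0.355, 3.12, 0.0]
force: [0.7, 0.8, -2.1]
width: 0.363
gripper_force: 25.0
```

>>> apply_moves(commands=[[20,0,0,-0.04,0],[20,0,0,-0.04,0],[20,0,0,-0.02,0],[20,0,0,0,0]])

```text
clock: 12.68
position: [0.5359, -0.1428, 0.0811]
ee_rot: [-0.356, -3.121, -0.0]
force: [0.4, -0.2, -1.6]
width: 0.362
gripper_force: 25.0
```

>>> apply_moves(commands=[[20,0,0,-0.03,0],[20,0,0,-0.03,0],[20,0,0,-0.02,0],[20,0,0,0,0]])

```text
clock: 13.18
position: [0.5359, -0.1428, 0.0763]
ee_rot: [-0.356, -3.121, -0.0]
force: [-0.3, -0.8, -2.2]
width: 0.364
gripper_force: 25.0
```

>>> apply_moves(commands=[[20,0,0,-0.02,0],[20,0,0,0,0]])

```text
clock: 13.42
position: [0.5359, -0.1428, 0.0752]
ee_rot: [-0.356, -3.121, -0.0]
force: [1.0, 0.2, -2.4]
width: 0.362
gripper_force: 25.0
```

>>> apply_moves(commands=[[20,0,0,-0.02,0],[20,0,0,0,0]])

```text
clock: 13.68
position: [0.536, -0.1428, 0.074]
ee_rot: [0.356, 3.121, 0.0]
force: [0.4, 0.3, -2.6]
width: 0.362
gripper_force: 25.0
```

>>> apply_moves(commands=[[20,0,0,-0.02,0],[20,0,0,0,0]])

```text
clock: 13.92
position: [0.536, -0.1427, 0.0737]
ee_rot: [0.356, 3.121, 0.001]
force: [-4.6, 1.0, 10.4]
width: 0.362
gripper_force: 25.0
```

>>> apply_moves(commands=[[20,0,0,-0.02,0],[20,0,0,0,0]])

```text
clock: 14.18
position: [0.5361, -0.1424, 0.0734]
ee_rot: [0.355, 3.121, 0.002]
force: [-7.4, 3.8, 22.6]
width: 0.362
gripper_force: 25.0
```

Contact is made. I'll ease back up a little and release.

>>> apply_moves(commands=[[20,0,0,0.02,0],[20,0,0,0.01,0],[45,0,0,0,0],[70,0,0,0,0],[70,0,0,0,0],[70,0,0,0,0],[70,0,0,0,0]])

```text
clock: 15.05
position: [0.536, -0.1429, 0.0734]
ee_rot: [-0.356, -3.121, 0.0]
force: [-0.4, -0.3, 1.2]
width: 0.7
gripper_force: 0.0
```

>>> apply_moves(commands=[[70,0,0,0.1,0],[70,0,0,0.3,0],[70,0,0,0.5,0],[70,0,0,0.6,0],[80,0,0,0.6,0],[80,0,0.2,0.5,0],[80,0.05,0.6,0.3,0],[80,0.05,0.8,0,0],[80,0.05,0.8,0,0],[80,0.05,0.8,0,0],[80,0.05,0.6,0,0],[80,0,0.3,0,0]])

```text
clock: 16.55
position: [0.5508, 0.1053, 0.2476]
ee_rot: [0.352, 3.122, 0.001]
force: [-0.4, -1.2, -0.5]
width: 0.8
gripper_force: 0.0
```

>>> apply_moves(commands=[[80,0,0,-0.2,0],[80,0,0,-0.4,0],[80,0,0,-0.3,0],[80,0,0,0,0]])

```text
clock: 17.05
position: [0.5498, 0.1006, 0.1919]
ee_rot: [-0.36, -3.118, 0.003]
force: [-0.1, -0.4, 0.4]
width: 0.8
gripper_force: 0.0
```

```bash
python3 - <<'E'
from h import *
s=observe(); print(s["position"],s["force"],s["width"])
img,d,P=cloud("scene"); cv2.imwrite("pics/s2.png",cv2.resize(img[120:280,170:383,::-1],(799,600)))
img,d,P=cloud("top"); circ(P,d,(.536,-.143),.03,.09,.11);circ(P,d,(.536,-.143),.08,.008,.025)
E
```

```text
[0.54983736 0.10061332 0.19190157] [-0.08322794 -0.36138464  0.37360487] 0.8000830821371261
102 [ 0.5356 -0.1389  0.0997] [ 0.5363 -0.1401] 0.0173
243 [ 0.5306 -0.1283  0.017 ] [ 0.538  -0.1433] 0.0768
```

View pics/s2.png

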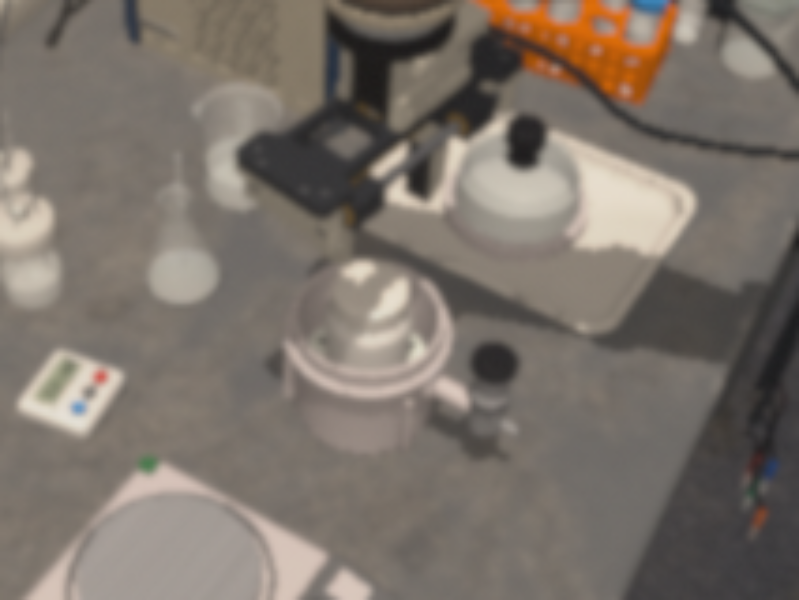

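The lid, with its knob at (527,135), stands flat on the tray, and the tub's cap is visible at (370,290) in the pot. I'll descend round the cap.

>>> apply_moves(commands=[[80,0.02,0.06,-0.2,0],[80,0,0,-0.3,0],[80,0,0,-0.3,0],[80,0,0,-0.25,0],[80,0,0,-0.15,0],[80,0,0,0,0],[80,0,0,0,0]])

```text
clock: 18.02
position: [0.5526, 0.1069, 0.1219]
ee_rot: [0.356, 3.121, 0.001]
force: [-0.9, 0.0, 0.5]
width: 0.8
gripper_force: 0.0
```

>>> apply_moves(commands=[[80,-0.02,-0.03,-0.07,0],[80,0,0,0,0],[60,0,0,0,0],[50,0,0,0,0],[50,0,0,0,0],[50,0,0,0,0],[50,0,0,0,0],[50,0,0,0,0]], newtons=20)

```text
clock: 19.02
position: [0.551, 0.1049, 0.1173]
ee_rot: [0.356, 3.121, 0.0]
force: [-0.5, -0.3, 1.1]
width: 0.584
gripper_force: 20.0
```

>>> apply_moves(commands=[[50,0,0,0.05,0],[50,0,0,0.1,0],[50,0,0,0.2,0],[50,0,0,0.25,0],[50,0,0,0.25,0],[50,0,0,0.25,0],[50,0,0,0.2,0],[50,0,0,0.1,0],[50,0,0,0,0],[50,0,0,0,0]])

```text
clock: 20.27
position: [0.5506, 0.105, 0.2007]
ee_rot: [-0.355, -3.121, 0.0]
force: [-0.6, -0.1, -0.8]
width: 0.582
gripper_force: 20.0
```

>>> apply_moves(commands=[[50,0,0.1,0,0],[50,0,0.25,0,0],[50,0.05,0.4,0,0],[50,0.05,0.5,0,0],[50,0.05,0.5,0,0],[50,0.05,0.5,0,0],[50,0.05,0.5,0,0],[50,0.05,0.45,0,0],[50,0,0.3,0,0],[50,0,0.18,0,0],[50,0,0.07,0,0],[50,0,0,0,0]])

```text
clock: 21.78
position: [0.5691, 0.3294, 0.2013]
ee_rot: [0.357, 3.121, -0.0]
force: [0.4, -0.5, -1.8]
width: 0.583
gripper_force: 20.0
```

>>> apply_moves(commands=[[50,0,0,-0.1,0],[50,0,0,-0.2,0],[50,0,0,-0.2,0],[50,0,0,-0.15,0],[50,0,0,-0.1,0],[50,0,0,-0.05,0],[50,0,0,0,0]])

```text
clock: 22.65
position: [0.569, 0.33, 0.1532]
ee_rot: [0.356, 3.121, 0.0]
force: [-0.2, 0.3, -1.3]
width: 0.584
gripper_force: 20.0
```

>>> apply_moves(commands=[[50,0,0,-0.05,0],[50,0,0,-0.04,0],[50,0,0,-0.01,0],[50,0,0,0,0]])

```text
clock: 23.15
position: [0.569, 0.33, 0.1472]
ee_rot: [0.356, 3.121, 0.0]
force: [-0.4, 1.0, -1.2]
width: 0.582
gripper_force: 20.0
```

>>> apply_moves(commands=[[50,0,0,-0.02,0],[50,0,0,0,0]])

```text
clock: 23.4
position: [0.5689, 0.33, 0.146]
ee_rot: [-0.356, -3.121, -0.0]
force: [-0.1, -0.4, -2.0]
width: 0.584
gripper_force: 20.0
```

>>> apply_moves(commands=[[50,0,0,-0.015,0],[50,0,0,0,0]])

```text
clock: 23.65
position: [0.5692, 0.33, 0.1454]
ee_rot: [0.356, 3.121, 0.001]
force: [-0.7, -0.7, 1.2]
width: 0.585
gripper_force: 20.0
```

>>> apply_moves(commands=[[50,0,0,-0.005,0],[50,0,0,0,0],[65,0,0,0,0],[75,0,0,0,0],[80,0,0,0,0],[80,0,0,0,0],[80,0,0,0.1,0],[80,0,0,0.3,0],[80,0,0,0.6,0],[80,0,0,0.6,0],[80,0,0,0.6,0],[80,0,0,0,0]])

```text
clock: 25.15
position: [0.5707, 0.3305, 0.2817]
ee_rot: [0.355, 3.116, 0.007]
force: [-0.2, 1.0, 0.8]
width: 0.8
gripper_force: 0.0
```

>>> apply_moves(commands=[[80,-0.3,0,0,0],[80,-0.6,0,0,0],[80,-0.6,0,0,0],[80,-0.6,0,0,0],[80,-0.3,0,0,0],[80,0,0,0,0],[80,0,0,0,0]])

```text
clock: 26.02
position: [0.4262, 0.3298, 0.277]
ee_rot: [0.357, 3.12, 0.0]
force: [-0.5, 0.0, -0.5]
width: 0.8
gripper_force: 0.0
```

```bash
python3 - <<'E'
from h import *
s=observe(); print(s["position"],s["force"],s["clock"])
img,d,P=cloud("top"); circ(P,d,(.536,-.143),.03,.09,.11);circ(P,d,(.569,.33),.04,.15,.18);circ(P,d,(.4535,.109),.03,.112,.135)
img,d,P=cloud("scene"); cv2.imwrite("pics/s3.png",cv2.resize(img[:,:,::-1],(800,600)))
E
```

```text
[0.42616226 0.32980408 0.27702326] [-0.48069732  0.01498023 -0.52905065] 26.025
101 [ 0.5357 -0.139   0.0997] [ 0.5364 -0.1401] 0.0175
272 [0.5685 0.3286 0.1609] [0.5691 0.3295] 0.0277
94 [0.4534 0.1091 0.122 ] [0.4535 0.1089] 0.0161
```

View pics/s3.png

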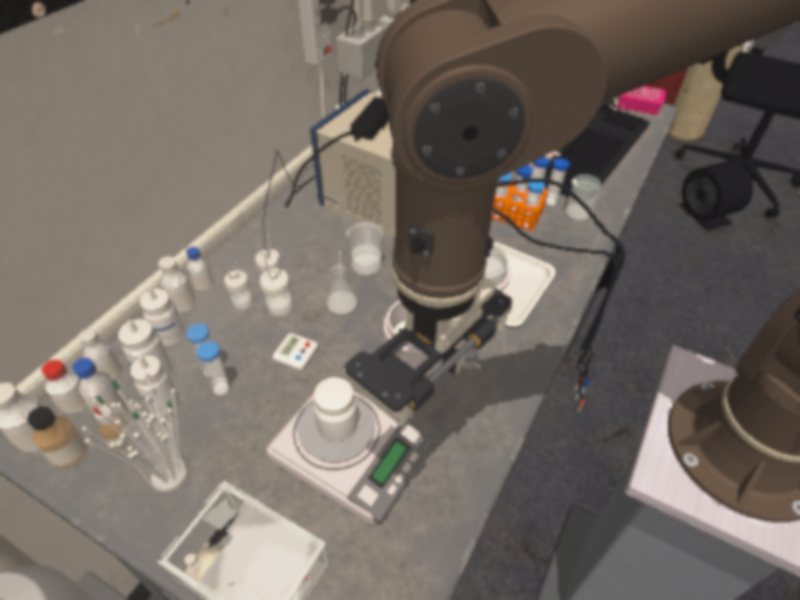

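The tub stands upright at (335,410) in the middle of the pan. The lid is on the tray, the vent cap is up and the bystanders are undisturbed.

```bash
python3 -c "
from cell import arm; print(arm.sign_off())"
```

```text
the job is handed in; nothing more can be done
None
```

The job is handed in at about 26 s of the 59 s allowed: I vented the desiccator, set the lid flat, knob up, on the tray, and stood the tub upright near the middle of the balance pan; the hand-in returned no verdict.

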